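# Line up sensor heads and hold the torch for a grazing-light check

### The arm

A 7-joint arm with a two-finger parallel gripper is mounted at the origin on a cart in front of the work surface, level with it; the furniture and walls round the work are solid. World frame = base frame: x ahead of the robot, y to its left, z up, the work surface at z = 0. Lengths are in m, angles in rad, forces in N, time in s.
With the tool pointing down it reaches from about 0.375 to 0.925 m from the base axis. Payload 3.1 kg.
Tool frame: the origin (TCP) lies between the finger pads; the fingertips stand 19 mm ahead of it and the grasp point (between the pads) is the TCP; z points along the fingers, y is the line along which they close (so a half turn about z gives the same grasp; the last joint's range is limited). The gripper opens to 85 mm and grips with 20 to 120 N. Pads are 22 mm wide; open, the fingers measure 114 mm over their backs; the gripper's body (76 mm by 85 mm) begins 54 mm behind the grasp point. The pads swing forward as they close: fully open they stand 13 mm farther back than shut.
Start: joints at [-1.431, 0.383, 0.044, 1.598, -0.018, 1.161, -0.05], TCP at [0.153, 0.632, 0.25] pointing down, gripper open.
Joint ranges: [-2.61, 2.61], [-0.41, 2.15], [-1.48, 1.57], [0, 2.5], [-1.57, 4.71], [0.05, 1.97], [-2.85, 2.85]. Speed limits (rad/s): [2.79, 2.79, 3.14, 3.14, 3.14, 3.14, 3.14].

### API

Orientations are given as a unit quaternion [x, y, z, w].
In Python, from bench import move_ptp, movel, move_j, move_gripper, pause, inverse_kinematics, read_camera, camera_params, MotionError, sign_off, look_for, tip_of, read_time_s, read_qpos, read_joint_vel, read_effort, read_eef_pos, read_tcp_rot, read_ft_force, read_ft_torque, read_finger_gap, read_grasp_force gives the robot as it stands. Calls block until the motion is done:
- move_ptp(position, orientation): joint-space move of the TCP to a pose.
- movel(position, orientation=None, speed=0.15): straight line of the TCP; orientation=None keeps the orientation; speed is the mean speed in m/s.
- move_j(angles): joint-space move.
- move_gripper(opening, effort=None): finger opening in m; effort is the grip in N (None keeps the last); returns when the fingers have stopped.
- pause(seconds).
- inverse_kinematics(position, orientation): joint angles nearest the present ones, or None.
- read_camera(name): name is "scene" or "top" or "wrist"; returns the picture (400x640x3 uint8, red, green, blue); there is no depth.
- camera_params(name): a dict with "K" (3x3 intrinsics, pixels), "camera_from_world" (4x4, takes a point from world to camera coordinates). Camera axes: x right, y down, z forward; pixel columns grow to the right and rows downward; lengths in m; the calibration is good to about 2 mm. The wrist camera is an equidistant fisheye: a pixel r from the principal point sees the ray r / f radians off the axis. A picture is of the moment at which its call begins: read the wrist's pose just before it. camera_params takes no time and is no camera call; for the wrist camera it gives the pose at the moment of the call.
A pose or a line that the arm cannot do raises MotionError and nothing moves.
- sign_off(): hands the job in; it is judged then, once.
Trained networks look in the newest picture that a camera, given by its name, has taken for a name from the list of things; names that differ only in an ending like _2 or _b are one class to them, and where a whole thing is asked for, a point or a joint stands for the part that bears it (a point fixed in the world has none). Each returns a list of dicts, best first, with "confidence" (0 to 1); they miss things now and then, are a little off and sometimes report something else, mostly with a low value. They report only what shows in the picture. A call takes as long as a camera call.
- look_for(camera, name): "at" ([column, row] in pixels, amid what is visible of it).
- tip_of(camera, name): "at" ([column, row] in pixels: a listed point, or the origin of a listed thing).
Readings, each from a call of its own:
- read_time_s(): time.
- read_qpos(): joint angles.
- read_joint_vel(): joint speeds.
- read_effort(): joint torques, N m.
- read_eef_pos(): TCP position.
- read_tcp_rot(): TCP orientation.
- read_ft_force(): force on the tool from outside, world axes, zero at the start.
- read_ft_torque(): the same for the moment, N m.
- read_finger_gap(): finger opening in m.
- read_grasp_force(): force on a finger pad.
Only numpy, scipy, OpenCV 4.12 (cv2) and the standard library are available. Lean on these libraries where they do the work, as an engineer would, in place of code of your own. Each camera call takes 0.05 s, during which the arm holds its last target. There are 200 camera calls.

### The job

First push the three round black sensor heads up against the aluminium bar, one centred in front of each of its black lines. Then draw the torch out of its slanted blue stand, turn it level and hold it still about 10 cm above the table just past either end of the row, in line with the row and with its lens facing the row, so its light would skim along all three windows. Finish while still holding it there; leave the row in place and the things standing around undisturbed.

Things in the scene. Friction and masses are not known exactly. Their poses are not given: they have to be found in the camera images.
- edge_bar: straight aluminium bar fixed to the table, 20 (x) x 270 (y) x 10 mm high, with three black lines across it 90 mm apart, the middle one at its centre; a 3 mm high screw head on top near each end. Origin: centre of its underside; y runs along it, x across it, away from the face that the sensor heads are pushed against (the face at x = -10 mm, towards the robot).
- mark0 (a point): where the centre of a sensor head belongs (the bar's -y line): on the table, 22 mm in front of the bar's face. Axes as edge_bar.
- mark1 (a point): where the centre of a sensor head belongs (the middle line): on the table, 22 mm in front of the bar's face. Axes as edge_bar.
- mark2 (a point): where the centre of a sensor head belongs (the bar's +y line): on the table, 22 mm in front of the bar's face. Axes as edge_bar.
- sensor0: one of three identical loose black round sensor heads (0.16 kg) lying window up, 43 mm in diameter, 16 mm high; it slides on the table. Origin: centre of its underside, z up. Any of them may go to any line.
- sensor1: one of three identical loose black round sensor heads (0.16 kg) lying window up, 43 mm in diameter, 16 mm high; it slides on the table. Origin: centre of its underside, z up. Any of them may go to any line.
- sensor2: one of three identical loose black round sensor heads (0.16 kg) lying window up, 43 mm in diameter, 16 mm high; it slides on the table. Origin: centre of its underside, z up. Any of them may go to any line.
- torch_stand: blue stand fixed to the table: foot plate 60 (x) x 90 (y) x 8 mm and a round socket tube (39 mm outside, 31 mm inside diameter, 36 mm deep) whose axis leans 45 degrees, its mouth facing up and towards the stand's +y. Origin: centre of its underside.
- socket_mouth (a point): centre of the socket's mouth, 50 mm above the table. The torch comes out along the socket's axis: in the stand's frame (0, 0.707, 0.707).
- torch: loose black pocket torch, 110 mm long, 0.11 kg; grips at 27 mm diameter all along (also at the slimmer-looking barrel). Starts lens end down in the socket, some 74 mm of barrel and tail cap sticking out, resting about 40 degrees above level. Origin: on its surface half way along, 13.5 mm from its axis; its y axis runs along the torch from lens to tail.
- torch_lens (a point): centre of the torch's lens face (front end), on its long axis
- torch_tail (a point): centre of the torch's tail end, on its long axis, 110 mm from the lens. Take the torch near the middle of its length, clear of the socket's rim.
- clear_box: bystander: round clear box, 41 mm across, 18 mm high; origin under its centre
- card_box: bystander: small white card box 63 x 63 x 22 mm; origin under its centre
- bottle: bystander: amber dropper bottle, 38 mm across, 115 mm high; origin under its centre

How it is judged:
On the way, in this order (a step that is already met when the one before it is completed fails the run):
1. the three sensor heads stand against the bar, one at each line, while the torch is still in its stand (horizontal distance between any of sensor0, sensor1, sensor2 and mark0 below 0.01 m and horizontal distance between any of sensor0, sensor1, sensor2 and mark1 below 0.01 m and horizontal distance between any of sensor0, sensor1, sensor2 and mark2 below 0.01 m and angle between each of sensor0, sensor1, sensor2's own z axis and vertical below 0.15 rad and distance between torch_lens and socket_mouth below 0.05 m), for 0.2 s.
2. the torch is out of its stand, carried by the gripper alone, the row still in place (horizontal distance between any of sensor0, sensor1, sensor2 and mark0 below 0.01 m and horizontal distance between any of sensor0, sensor1, sensor2 and mark1 below 0.01 m and horizontal distance between any of sensor0, sensor1, sensor2 and mark2 below 0.01 m and angle between each of sensor0, sensor1, sensor2's own z axis and vertical below 0.15 rad and contact force between torch and torch_stand below 0.05 N and contact force between the fingers and torch above 1 N and distance between torch_lens and socket_mouth above 0.06 m and height (world z) of torch_lens above 0.05 m), for 0.2 s.
At the end, for the whole second after the job is handed in: A sensor head flat within 10 mm of each mark; torch held by the gripper, off its stand, still, level within 12 degrees, in line with the bar within 13 degrees and 35 mm; lens facing the row, 5 to 16 cm above the table, 9.5 to 23 cm from the middle mark, tail over 18 cm from it (horizontal distance between any of sensor0, sensor1, sensor2 and mark0 below 0.01 m and horizontal distance between any of sensor0, sensor1, sensor2 and mark1 below 0.01 m and horizontal distance between any of sensor0, sensor1, sensor2 and mark2 below 0.01 m and angle between each of sensor0, sensor1, sensor2's own z axis and vertical below 0.15 rad and contact force between torch and torch_stand below 0.05 N and contact force between the fingers and torch above 1 N and height (world z) of torch_lens between 0.05 and 0.16 m and angle between torch's own y axis and vertical between 1.35 and 1.79 rad and angle between the y axis of torch and the y axis of edge_bar, either way round below 0.24 rad and x of torch_lens in the frame of mark1 between -0.035 and 0.035 m and horizontal distance between torch_lens and mark1 between 0.095 and 0.23 m and horizontal distance between torch_tail and mark1 above 0.18 m and linear speed of torch below 0.03 m/s); the arm keeps its last pose, push and grip.
It fails at once if a bystander was shifted by more than 25 mm (distance of any of clear_box, card_box, bottle from where it was at the start of the episode above 0.025 m).
It also fails if it takes over 58 s, if anything falls off the work surface, if the arm or the gripper's body presses on something with over 40 N, if the wrist force passes 120 N, or if a joint passes its speed limit or range.

## Working session

There is one attempt and no reset: what is moved stays moved. The work goes in short steps, each a Python script; the robot and the scene stay as the last script left them, time stands still between calls to the robot, and variables do not carry over. Pictures are saved under pics/ and viewed, at most 10 in all, crops included, and the job is handed in when it is done.

```bash
mkdir -p pics; ls; cat > h.py <<'E'
import numpy as np, cv2
from bench import *
from scipy.spatial.transform import Rotation as R
def snap(cam,fn=None):
    im=read_camera(cam)
    if fn: cv2.imwrite('pics/'+fn,im[:,:,::-1])
    return im
def ray(cam,px):
    p=camera_params(cam);K=np.array(p["K"]);T=np.array(p["camera_from_world"])
    d=np.linalg.inv(K)@[px[0],px[1],1]
    if cam=="wrist":
        r=np.hypot(d[0],d[1]);d=np.array([d[0]/r*np.sin(r),d[1]/r*np.sin(r),np.cos(r)]) if r>1e-9 else d
    c=-T[:3,:3].T@T[:3,3];return c,T[:3,:3].T@d
def atz(cam,px,z):
    c,d=ray(cam,px);return c+d*(z-c[2])/d[2]
E
python3 - <<'E'
from h import *
np.set_printoptions(precision=4,suppress=True)
for c in("top","scene"):
    snap(c,c+'0.png')
    p=camera_params(c);T=np.array(p["camera_from_world"]);print(c,-T[:3,:3].T@T[:3,3],T[2,:3],p["K"][0])
    for n,z in (("sensor0",.016),("edge_bar",.01),("torch_stand",.0),("clear_box",.018),("card_box",.022),("bottle",.1),("torch",.07)):
        for d in look_for(c,n)[:4]: print(n,np.round(d["at"],1),round(d["confidence"],2),atz(c,d["at"],z))
    for n,z in (("mark0",0),("mark1",0),("mark2",0),("socket_mouth",.05),("torch_lens",.03),("torch_tail",.1),("torch_stand",0)):
        for d in tip_of(c,n)[:2]: print("tip",n,np.round(d["at"],1),round(d["confidence"],2),atz(c,d["at"],z))
print(read_tcp_rot(),read_time_s())
E
```

```text
pics
top [ 0.5046 -0.0522  1.2863] [ 0.0716  0.0117 -0.9974] [399.0113   0.     316.3466]
sensor0 [358.1 250.7] 0.74 [ 0.4264 -0.1663  0.016 ]
sensor0 [339.7 251.8] 0.42 [ 0.4238 -0.1082  0.016 ]
sensor0 [224.7 249. ] 0.4 [0.4385 0.2562 0.016 ]
sensor0 [339.2 221.9] 0.29 [ 0.5181 -0.1086  0.016 ]
edge_bar [336.1 219.6] 0.62 [ 0.5257 -0.0991  0.01  ]
torch_stand [243.6 248.2] 0.73 [0.4393 0.1992 0.    ]
torch_stand [332.4 168. ] 0.34 [ 0.6934 -0.0909  0.    ]
clear_box [333.1 167.6] 0.32 [ 0.692  -0.0926  0.018 ]
card_box [330.6 167.7] 0.84 [ 0.6913 -0.0845  0.022 ]
bottle [429.4 186.3] 0.55 [ 0.6184 -0.3753  0.1   ]
torch [226.9 244.2] 0.59 [0.4557 0.2364 0.07  ]
tip mark0 [309.  233.9] 0.93 [ 0.4815 -0.0115  0.    ]
tip mark0 [364.9 230.3] 0.9 [ 0.49   -0.1911  0.    ]
tip mark1 [309.  233.9] 0.93 [ 0.4815 -0.0115  0.    ]
tip mark1 [364.9 230.3] 0.9 [ 0.49   -0.1911  0.    ]
tip mark2 [309.  233.9] 0.93 [ 0.4815 -0.0115  0.    ]
tip mark2 [364.9 230.3] 0.9 [ 0.49   -0.1911  0.    ]
tip socket_mouth [237.1 250.4] 0.79 [0.4354 0.2096 0.05  ]
tip torch_lens [245.  247.1] 0.55 [0.4442 
[... 914 characters left out ...]
torch [352.3 214. ] 0.56 [ 0.649  -0.1614  0.07  ]
torch [308.8 240.2] 0.44 [ 0.4868 -0.1904  0.07  ]
tip mark0 [281.8 222.4] 0.96 [ 0.5025 -0.0006  0.    ]
tip mark0 [292.9 242.1] 0.87 [ 0.4854 -0.1002  0.    ]
tip mark1 [281.8 222.4] 0.96 [ 0.5025 -0.0006  0.    ]
tip mark1 [292.9 242.1] 0.87 [ 0.4854 -0.1002  0.    ]
tip mark2 [281.8 222.4] 0.96 [ 0.5025 -0.0006  0.    ]
tip mark2 [292.9 242.1] 0.87 [ 0.4854 -0.1002  0.    ]
tip socket_mouth [235.2 180.3] 0.64 [0.4537 0.2322 0.05  ]
tip torch_lens [237.9 188.5] 0.46 [0.4511 0.21   0.03  ]
tip torch_tail [229.3 160.2] 0.69 [0.4618 0.2856 0.1   ]
tip torch_stand [233.8 193.4] 0.79 [0.4423 0.2349 0.    ]
[ 0.1186  0.9929 -0.     -0.    ] 1.5
```

```bash
python3 - <<'E'
import cv2
a=cv2.imread('pics/top0.png');cv2.imwrite('pics/topc.png',cv2.resize(a[140:290,195:455],None,fx=3,fy=3,interpolation=cv2.INTER_CUBIC))
a=cv2.imread('pics/scene0.png');cv2.imwrite('pics/scenec.png',cv2.resize(a[140:310,200:460],None,fx=3,fy=3,interpolation=cv2.INTER_CUBIC))
E
```

```text
(no output)
```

View pics/topc.png

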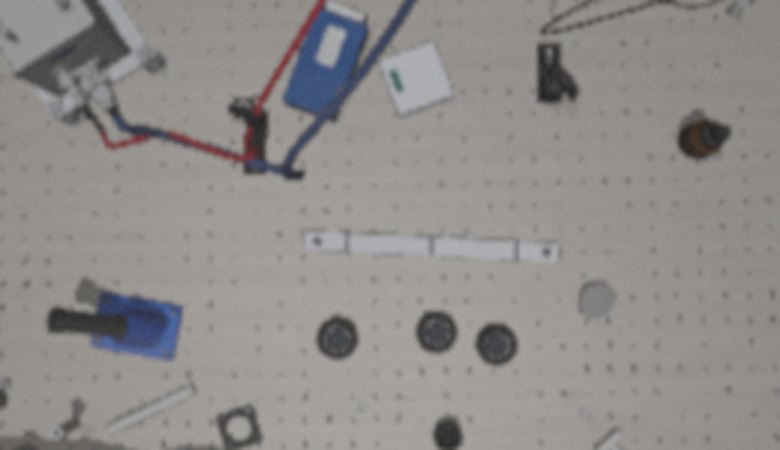

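View pics/scenec.png

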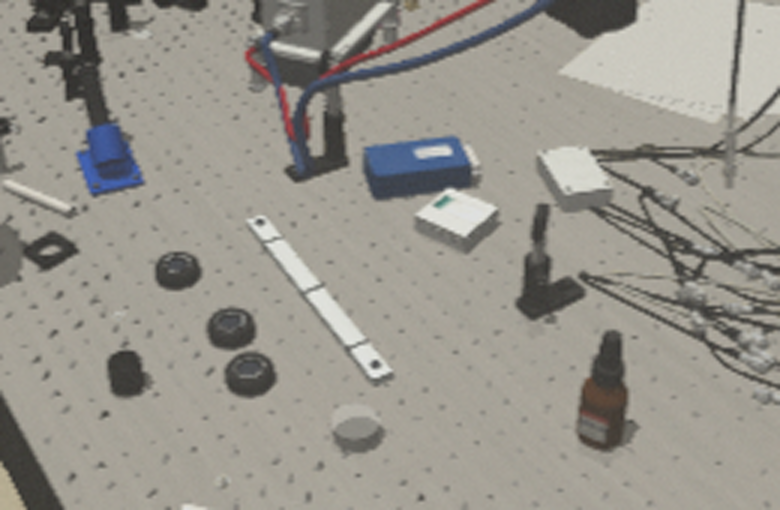

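The top crop shows three heads at about (337,337), (436,331) and (496,343). The bar runs from (304,240) to (558,251), with lines at x = 347, 432 and 517. The stand is at (138,325), and the torch leans left to (50,320). The clear box is at (597,298). The scene crop agrees with this layout, and the space above the row is free. Next I'll measure by blob fitting, then take one wrist view from above.

```bash
cat >> h.py <<'E'
def down(yaw): # tool z down; tool y axis at angle yaw from world y
    return R.from_euler('z',yaw)*R.from_quat([0,1,0,0]) if False else R.from_euler('z',yaw)*R.from_quat([1,0,0,0])
E
python3 - <<'E'
from h import *
np.set_printoptions(precision=4,suppress=True)
im=cv2.imread('pics/top0.png').astype(int)
def blob(mask,z,mn,x0,x1,y0,y1):
    m=np.zeros(mask.shape,np.uint8);m[y0:y1,x0:x1]=mask[y0:y1,x0:x1]
    n,l,s,c=cv2.connectedComponentsWithStats(m)
    for i in range(1,n):
        if s[i,4]>=mn: print(c[i],s[i,4],atz('top',c[i],z)[:2])
g=im.sum(2)/3
print('sensors');blob(g<110,.012,60,290,380,235,265)
print('bar');blob((g>195),.01,30,290,385,210,230)
print('stand blue');blob((im[:,:,0]-im[:,:,2]>50),.01,50,210,262,230,262)
print('torch');blob((g<75),.08,30,205,262,230,262)
# ends of the bar, crop px
f=lambda u,v:((u+.5)/3-.5+195,(v+.5)/3-.5+140)
for u,v in((304,240),(558,251),(347,242.5),(432,246),(517,250.5)):print(atz('top',f(u,v),.01)[:2])
q=down(0).as_quat();print(read_qpos(),R.from_quat(read_tcp_rot()).as_matrix())
for y in(0,np.pi/2,-np.pi/2,np.pi): print(y,inverse_kinematics([.40,-.06,.36],down(y).as_quat()))
E
```

```text
sensors
[306.9737 252.1118] 152 [ 0.4243 -0.0046]
[339.9456 250.1293] 147 [ 0.4288 -0.1092]
[360.0201 254.2349] 149 [ 0.4149 -0.1725]
bar
stand blue
[244.4258 250.4593] 209 [0.4326 0.1946]
torch
[230.2188 245.7326] 288 [0.4514 0.224 ]
[0.5277 0.029 ]
[ 0.5114 -0.2408]
[ 0.5242 -0.0168]
[ 0.519  -0.1072]
[ 0.5127 -0.1973]
[-1.4308  0.3829  0.0439  1.5979 -0.0179  1.1612 -0.0499] [[-0.9719  0.2354 -0.    ]
 [ 0.2354  0.9719  0.    ]
 [ 0.     -0.     -1.    ]]
0 [-0.8919 -0.3531  0.757   2.0212  0.2439  1.3876 -1.7827]
1.5707963267948966 [-0.9363 -0.3721  0.7853  2.022   0.2641  1.395  -0.2337]
-1.5707963267948966 [ 1.3237 -0.2987 -1.0372  1.9536 -0.2626  1.3509 -2.7765]
3.141592653589793 [-0.9817 -0.3935  0.8127  2.0228  0.2863  1.4037  1.3132]
```

```bash
python3 - <<'E'
from h import *
np.set_printoptions(precision=4,suppress=True)
t=read_time_s()
move_ptp([.43,-.08,.30],down(np.pi-.06).as_quat());print(read_time_s()-t,read_qpos())
im=snap('wrist','w1.png')
p=camera_params('wrist');T=np.array(p["camera_from_world"]);print(-T[:3,:3].T@T[:3,3],T[2,:3],p["K"])
for n,z in (("sensor0",.016),("edge_bar",.01),("clear_box",.018)):
    for d in look_for('wrist',n)[:4]: print(n,np.round(d["at"],1),round(d["confidence"],2),atz('wrist',d["at"],z))
for n,z in (("mark0",0),("sensor0",0),("edge_bar",0)):
    for d in tip_of('wrist',n)[:5]: print("tip",n,np.round(d["at"],1),round(d["confidence"],2),atz('wrist',d["at"],z))
E
```

```text
2.7 [-1.0232 -0.2509  0.9955  2.0543  0.2232  1.2333  1.3953]
[ 0.3491 -0.0748  0.4237] [ 0.3168 -0.0185 -0.9483] [[309.7069   0.     317.8562]
 [  0.     309.7069 195.0755]
 [  0.       0.       1.    ]]
sensor0 [248.8 148.9] 0.82 [ 0.414  -0.1723  0.016 ]
sensor0 [294.6 151.9] 0.82 [ 0.4227 -0.1103  0.016 ]
sensor0 [369.  146.7] 0.69 [ 0.421  -0.0104  0.016 ]
edge_bar [301.9 212.4] 0.62 [ 0.512  -0.1076  0.01  ]
clear_box [181.6 183.3] 0.63 [ 0.4546 -0.2804  0.018 ]
tip sensor0 [248.6 147.4] 0.9 [ 0.414  -0.1765  0.    ]
tip sensor0 [366.7 146.8] 0.87 [ 0.4236 -0.0115  0.    ]
tip sensor0 [296.6 154.1] 0.66 [ 0.4285 -0.1096  0.    ]
tip edge_bar [301.7 209.5] 0.91 [ 0.5111 -0.1087  0.    ]
```

View pics/w1.png

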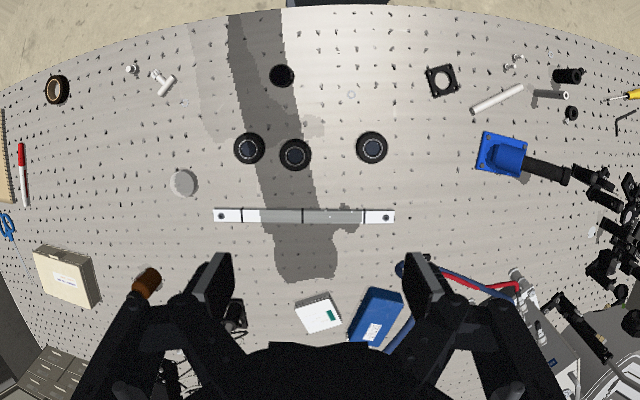

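The wrist view shows the heads at about (249,148), (295,155) and (372,148). The bar lies along row 216 with lines at columns 243, 303 and 364. The torch runs from its stand at (500,155) to its tail at (567,175), with black gear beyond it. Now I'll refine these with the wrist calibration.

```bash
python3 - <<'E'
from h import *
np.set_printoptions(precision=4,suppress=True)
im=cv2.imread('pics/w1.png').astype(int);g=im.sum(2)/3
m=np.zeros(g.shape,np.uint8);m[128:176,225:395]=(g<60)[128:176,225:395]
m=cv2.morphologyEx(m,cv2.MORPH_CLOSE,np.ones((7,7)))
n,l,s,c=cv2.connectedComponentsWithStats(m)
for i in range(1,n):
    if s[i,4]>200:
        cs,_=cv2.findContours((l==i).astype(np.uint8),0,2);(u,v),r=cv2.minEnclosingCircle(cs[0])
        print(c[i],(u,v),r,s[i],atz('wrist',c[i],.010)[:2])
row=g[212:221,205:405].mean(0);
print('dark cols',[(i+205,int(x)) for i,x in enumerate(row) if x<130])
P={}
for nme,px in dict(s0=(227,215.3),s1=(386,217),e0=(213.5,215.5),e1=(395,216.5),l0=(243,215.7),l1=(303,215.8),l2=(364,216.5)).items(): print(nme,atz('wrist',px,.010)[:2])
# bar bright mask row extents at columns
for u in (235,270,320,350,375):
    col=g[200:235,u]; print(u,[int(x) for x in col[4:28]])
np.set_printoptions(precision=3)
a=cv2.imread('pics/w1.png');cv2.imwrite('pics/w1c.png',cv2.resize(a[100:230,440:640],None,fx=4,fy=4,interpolation=cv2.INTER_CUBIC))
E
```

```text
[249.1078 147.6277] (249.0, 147.5) 16.007909774780273 [234 132  31  32 779] [ 0.4128 -0.1735]
[370.8524 146.9081] (370.9545593261719, 147.13636779785156) 15.898136138916016 [356 132  31  32 664] [ 0.4222 -0.0074]
[294.8872 154.6518] (295.0, 154.5) 16.286596298217773 [279 139  32  32 807] [ 0.4272 -0.1112]
dark cols [(220, 125), (221, 129), (241, 53), (242, 89), (301, 104), (302, 44), (303, 103), (364, 57), (386, 126)]
s0 [ 0.5104 -0.2201]
s1 [0.5268 0.0144]
e0 [ 0.5098 -0.2417]
e1 [0.5269 0.0281]
l0 [ 0.5122 -0.1953]
l1 [ 0.5171 -0.1068]
l2 [ 0.5237 -0.0185]
235 [185, 186, 186, 153, 95, 142, 251, 242, 240, 241, 240, 241, 241, 240, 241, 239, 242, 232, 159, 183, 184, 185, 182, 185]
270 [112, 109, 112, 104, 78, 75, 146, 160, 158, 156, 160, 160, 163, 159, 155, 154, 154, 156, 132, 116, 108, 107, 110, 110]
320 [195, 198, 193, 180, 103, 91, 97, 142, 161, 163, 156, 163, 159, 161, 160, 153, 157, 157, 154, 135, 109, 110, 113, 112]
350 [192, 189, 189, 191, 185, 85, 82, 141, 167, 158, 156, 157, 161, 162, 161, 160, 158, 156, 165, 144, 107, 111, 108, 109]
375 [191, 190, 185, 190, 177, 105, 95, 231, 243, 241, 240, 241, 240, 241, 241, 240, 240, 241, 245, 199, 169, 185, 186, 183]
```

View pics/w1c.png

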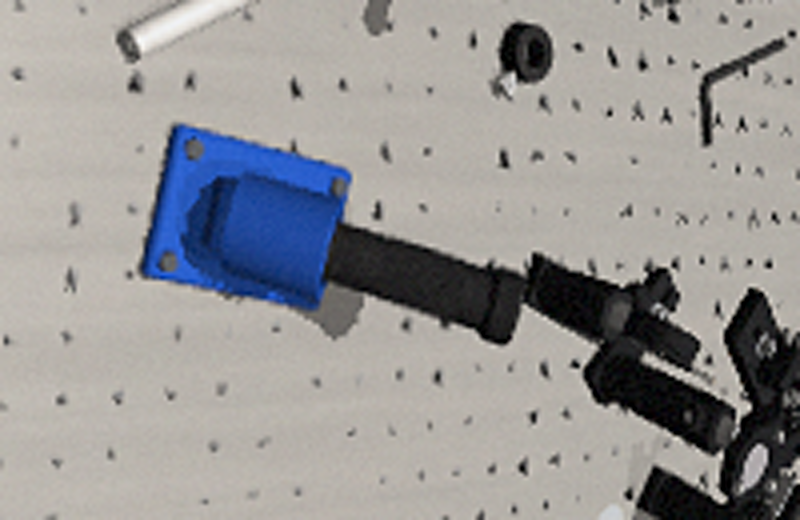

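Both cameras agree to about 2 mm, and the bar length and line spacing check out. I'll start with the −y head, gripping at 45° to clear its neighbour and turning in line with the bar during the slide.

```bash
cat >> h.py <<'E'
BY=-.0625
xa=np.array([np.cos(BY),np.sin(BY)]);ya=np.array([-np.sin(BY),np.cos(BY)])
BC=np.array([.518,-.107]); M=[BC-.032*xa+k*.09*ya for k in(-1,0,1)]
S=[np.array([.4138,-.173]),np.array([.428,-.1102]),np.array([.4232,-.006])]
def place(s,m,gy,zg=.024):
    qg=down(np.pi+gy).as_quat();qb=down(np.pi+BY).as_quat();m=m-.001*xa
    t=read_time_s()
    movel([*s,.075],qg,speed=.25); move_gripper(.068)
    movel([*s,zg],speed=.1); print('down F',read_ft_force(),read_eef_pos())
    move_gripper(.03,20); print('gap',read_finger_gap(),read_grasp_force())
    movel([*(m-.02*xa),zg],qb,speed=.08); movel([*m,zg],qb,speed=.04)
    print('pushed F',read_ft_force(),read_eef_pos())
    move_gripper(.068); print('rel F',read_ft_force()); movel([*m,.075],speed=.2); print('t',read_time_s()-t,read_time_s())
E
python3 - <<'E'
from h import *
np.set_printoptions(precision=4,suppress=True)
place(S[0],M[0],np.pi/4)
snap('wrist','w2.png')
for d in tip_of('wrist','sensor0')[:4]: print(np.round(d["at"],1),round(d["confidence"],2),atz('wrist',d["at"],0))
print(M)
E
```

```text
Traceback (most recent call last):
  File "h.py", line 25, in place
    movel([*s,.075],qg,speed=.25); move_gripper(.068)
    ~~~~~^^^^^^^^^^^^^^^^^^^^^^^^
bench.MotionError: the arm cannot follow that straight line within its joint ranges
```

```bash
python3 - <<'E'
from h import *
np.set_printoptions(precision=3,suppress=True)
for nm,p,ys in(("S0",S[0],(.785,-.785,BY)),("M0",M[0],(BY,)),("S1",S[1],(BY,)),("M1",M[1],(BY,)),("S2",S[2],(BY,)),("M2",M[2],(BY,))):
  for z in(.075,.024):
    for y in ys:
      for b in(0,np.pi):
        q=inverse_kinematics([*p,z],down(b+y).as_quat());print(nm,z,y,round(b),None if q is None else np.array(q))
print(read_time_s())
E
```

```text
S0 0.075 0.785 0 [-0.589  0.452  1.029  2.234 -0.581  0.751  0.054]
S0 0.075 0.785 3 [ 0.264  0.266  0.044  2.2   -0.018  0.676  2.676]
S0 0.075 -0.785 0 [-0.788  0.821  1.376  2.238 -1.013  1.009 -1.147]
S0 0.075 -0.785 3 [-0.65   0.511  1.115  2.235 -0.67   0.785  1.706]
S0 0.075 -0.0625 0 [-0.788  0.821  1.376  2.238 -1.013  1.009 -0.425]
S0 0.075 -0.0625 3 [-0.33   0.328  0.708  2.225 -0.335  0.691  2.121]
S0 0.024 0.785 0 [-0.591  0.661  1.053  2.247 -0.897  0.751  0.311]
S0 0.024 0.785 3 [ 0.264  0.371  0.044  2.214 -0.03   0.557  2.686]
S0 0.024 -0.785 0 [-0.76   1.073  1.363  2.251 -1.28   1.114 -0.985]
S0 0.024 -0.785 3 [-0.19   0.424  0.554  2.234 -0.407  0.579  1.455]
S0 0.024 -0.0625 0 [-0.76   1.073  1.363  2.251 -1.28   1.114 -0.262]
S0 0.024 -0.0625 3 [-0.332  0.472  0.721  2.239 -0.552  0.609  2.308]
M0 0.075 -0.0625 0 [-0.7    0.977  1.368  2.079 -1.106  1.14  -0.421]
M0 0.075 -0.0625 3 [-0.472  0.561  0.941  2.072 -0.628  0.82   2.357]
M0 0.024 -0.0625 0 [-0.686  1.164  1.36   2.091 -1.302  1.199 -0.323]
M0 0.024 -0.0625 3 [-0.36   0.618  0.798  2.081 -0.679  0.721 
[... 432 characters left out ...]
.024 -0.0625 0 [-0.884  1.139  1.361  2.14  -1.296  1.176 -0.478]
M1 0.024 -0.0625 3 [-0.479  0.548  0.713  2.128 -0.583  0.667  2.143]
S2 0.075 -0.0625 0 [-1.209  0.748  1.381  2.294 -0.963  0.951 -0.832]
S2 0.075 -0.0625 3 [-1.12   0.513  1.206  2.292 -0.705  0.786  2.087]
S2 0.024 -0.0625 0 [-1.172  1.033  1.365  2.308 -1.269  1.077 -0.631]
S2 0.024 -0.0625 3 [-0.833  0.478  0.845  2.299 -0.644  0.611  2.012]
M2 0.075 -0.0625 0 [-1.091  0.925  1.37   2.14  -1.077  1.095 -0.774]
M2 0.075 -0.0625 3 [-0.609  0.394  0.637  2.125 -0.352  0.725  1.767]
M2 0.024 -0.0625 0 [-1.072  1.133  1.361  2.153 -1.295  1.17  -0.656]
M2 0.024 -0.0625 3 [-0.572  0.502  0.599  2.137 -0.476  0.634  1.869]
4.55
```

```bash
sed -i 's/np.pi+gy/gy/;s/np.pi+BY/BY/' h.py; python3 - <<'E'
from h import *
np.set_printoptions(precision=4,suppress=True)
move_j([.264,.266,.044,2.2,-.018,.676,2.676-np.pi]);print(read_eef_pos())
place(S[0],M[0],np.pi/4);print(read_qpos())
snap('wrist','w2.png')
for d in tip_of('wrist','sensor0')[:4]: print(np.round(d["at"],1),round(d["confidence"],2),atz('wrist',d["at"],0))
print(M)
E
```

```text
[ 0.4147 -0.1732  0.0755]
down F [-0.5304 -0.726   0.053 ] [ 0.4139 -0.1731  0.024 ]
gap 0.04005320232299457 19.909821456531063
pushed F [-3.3765  0.3035  8.7803] [ 0.4783 -0.1949  0.0247]
rel F [ 0.2581 -0.7378  0.4553]
t 4.0417 10.225
[ 0.0781  0.3794  0.2618  2.0517 -0.1455  0.7253 -1.2022]
[314.8 219.4] 0.88 [ 0.4766 -0.1924  0.    ]
[116.1 280.6] 0.7 [ 0.423  -0.0055 -0.    ]
[array([ 0.4804, -0.1948]), array([ 0.4861, -0.105 ]), array([ 0.4917, -0.0152])]
```

```bash
ls -la pics
```

```text
total 3024
drwxr-xr-x 2 agent agent   4096 Nov 29 18:19 .
drwxr-xr-x 3 agent agent   4096 Nov 29 18:19 ..
-rw-r--r-- 1 agent agent 424030 Nov 29 18:16 scene0.png
-rw-r--r-- 1 agent agent 485790 Nov 29 18:16 scenec.png
-rw-r--r-- 1 agent agent 390338 Nov 29 18:16 top0.png
-rw-r--r-- 1 agent agent 341576 Nov 29 18:16 topc.png
-rw-r--r-- 1 agent agent 477747 Nov 29 18:18 w1.png
-rw-r--r-- 1 agent agent 513551 Nov 29 18:18 w1c.png
-rw-r--r-- 1 agent agent 439583 Nov 29 18:19 w2.png
```

```bash
python3 - <<'E'
from h import *
np.set_printoptions(precision=4,suppress=True)
place(S[1],M[1],BY)
place(S[2],M[2],BY);print(read_qpos())
movel([.42,-.09,.2],speed=.25)
snap('wrist','w3.png')
for d in tip_of('wrist','sensor0')[:4]: print(np.round(d["at"],1),round(d["confidence"],2),atz('wrist',d["at"],0))
for d in tip_of('wrist','edge_bar')[:1]: print(np.round(d["at"],1),round(d["confidence"],2),atz('wrist',d["at"],0))
print(read_qpos(),read_time_s())
E
```

```text
down F [ 0.1281 -0.1037  0.5598] [ 0.4282 -0.1105  0.024 ]
gap 0.04040285363923028 20.22522241284605
pushed F [-7.3057 -0.0104 15.8156] [ 0.4803 -0.1049  0.0241]
rel F [ 0.2647  0.4002 -0.6382]
t 3.8500000000000014 14.175
down F [-0.0537 -0.1717  0.1646] [ 0.4235 -0.0062  0.0241]
gap 0.0403115930702016 19.7668442199938
pushed F [-7.9542 -0.0136 16.6617] [ 0.4853 -0.0149  0.024 ]
rel F [ 0.2572  0.3285 -0.3663]
t 4.050000000000001 18.225
[-0.2257  0.3339  0.1938  2.1102 -0.098   0.7036 -1.6009]
[239.7 116.8] 0.91 [ 0.4845 -0.0107  0.    ]
[333.6 116. ] 0.71 [ 0.4777 -0.1089  0.    ]
[411.7 113.7] 0.65 [ 0.4777 -0.1922 -0.    ]
[329.2  76.1] 0.85 [ 0.5195 -0.1068  0.    ]
[-0.1519  0.0131  0.2675  2.165  -0.0037  0.9672 -1.5136] 19.175
```

View pics/w3.png

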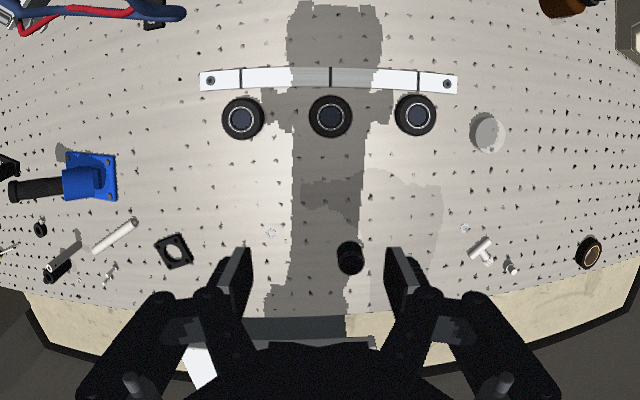

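The wrist view shows the heads at (242,117), (330,117) and (416,115), facing lines at columns 241, 331 and 418. A small gap to the bar remains, because friction made the arm lag. I'll measure it.

```bash
python3 - <<'E'
from h import *
np.set_printoptions(precision=4,suppress=True)
im=cv2.imread('pics/w3.png').astype(int);g=im.sum(2)/3
for cx,lx in((242,241),(330,331),(416,418)):
    m=np.zeros(g.shape,np.uint8);m[90:145,cx-26:cx+27]=(g<65)[90:145,cx-26:cx+27]
    m=cv2.morphologyEx(m,cv2.MORPH_OPEN,np.ones((3,3)))
    n,l,s,c=cv2.connectedComponentsWithStats(m);i=1+np.argmax(s[1:,4])
    cs,_=cv2.findContours((l==i).astype(np.uint8),0,2);(u,v),r=cv2.minEnclosingCircle(cs[0])
    h=atz('wrist',(u,v),.008)[:2]
    # face: bar front lower edge at line: bright->dark going down the column beside the line
    col=g[70:100,lx+5];e=70+np.where(col>col[8]*.75)[0]
    print((u,v,r),h,[int(x) for x in g[64:104,lx+6]])
    for k in range(3):
        if abs((h-M[k])@ya)<.04: print('off mark (x,y bar)',(h-M[k])@xa,(h-M[k])@ya)
for px in((241,78),(330.5,77),(419,81)):
    b=atz('wrist',px,.01)[:2];print('line',b,(b-BC)@xa,(b-BC)@ya)
E
```

```text
(242.98837280273438, 118.39534759521484, 21.56704330444336) [ 0.483  -0.0162] [209, 207, 208, 202, 122, 248, 244, 241, 242, 241, 242, 242, 241, 241, 241, 243, 242, 243, 242, 242, 242, 242, 244, 222, 174, 203, 200, 159, 129, 161, 206, 113, 123, 101, 40, 25, 18, 43, 54, 51]
off mark (x,y bar) -0.00859240535135898 -0.00157703361236256
(329.9281921386719, 116.28319549560547, 21.851119995117188) [ 0.4783 -0.1049] [129, 126, 131, 138, 169, 162, 164, 161, 168, 164, 167, 169, 169, 172, 170, 168, 167, 165, 165, 168, 167, 163, 141, 100, 130, 129, 128, 131, 126, 127, 131, 109, 57, 18, 29, 30, 37, 36, 22, 29]
off mark (x,y bar) -0.007761797393926787 -0.00040653573074610064
(414.7367248535156, 114.56122589111328, 21.1223087310791) [ 0.4774 -0.1932] [193, 194, 195, 193, 191, 196, 180, 134, 178, 248, 243, 242, 243, 242, 241, 242, 242, 242, 242, 241, 242, 242, 242, 243, 242, 244, 242, 139, 199, 198, 207, 114, 42, 21, 40, 43, 45, 49, 44, 39]
off mark (x,y bar) -0.0031361300419559886 0.0014055882444506506
line [ 0.5247 -0.0183] 0.0011515938885420047 0.08890183296447707
line [ 0.5179 -0.1076] -1.2262586936620942e-05 -0.0006379283382110589
line [ 0.5125 -0.1981] 0.000214601177735487 -0.0912295964331109
```

```bash
cat >> h.py <<'E'
def push(m,z=.029,fmax=9):
    q=down(BY).as_quat();p=lambda d,z:[*(m-d*xa),z]
    movel(p(.052,.065),q,speed=.3); movel(p(.052,z),speed=.15)
    f0=read_ft_force(); d=.040
    movel(p(d,z),speed=.08)
    while d>.018:
        f=(np.array(read_ft_force())-f0)
        if -(f[:2]@xa)>fmax: break
        d-=.0025; movel(p(d,z),speed=.04)
    print('d',d,'F',f,'at',(np.array(read_eef_pos())[:2]-m)@xa,read_time_s())
    movel(p(.045,z),speed=.15); movel(p(.045,.065),speed=.3)
E
python3 - <<'E'
from h import *
np.set_printoptions(precision=4,suppress=True)
print(read_time_s())
move_gripper(.025)
for k in(0,1,2): push(M[k])
movel([.41,-.06,.2],speed=.3)
snap('wrist','w4.png')
im=cv2.imread('pics/w4.png')
for d in tip_of('wrist','sensor0')[:4]:
    a=atz('wrist',d["at"],0)[:2];k=np.argmin([np.linalg.norm(a-m) for m in M]);print(np.round(d["at"],1),round(d["confidence"],2),a,k,(a-M[k])@xa,(a-M[k])@ya)
print(read_qpos(),read_time_s())
E
```

```text
19.175
d 0.0175 F [-7.7361  0.7011  7.9031] at -0.02446786106047158 23.3167
d 0.0175 F [-7.9518  0.549   5.7617] at -0.023170772925026176 27.3083
d 0.0175 F [-8.5302  0.1455  8.6317] at -0.024033995061329746 31.3
[357.7  97.2] 0.8 [ 0.4858 -0.1055] 1 -0.00026647522890085125 -0.0004849221472396034
[263.9  96.7] 0.78 [ 0.4927 -0.0092] 2 0.0006381209861905231 0.006008871036607003
[433.1 103.5] 0.75 [ 0.4782 -0.1876] 0 -0.0027316787369587488 0.007025245652427343
[-0.2736 -0.0227  0.3168  2.1988  0.0091  0.9678 -1.5944] 32.6417
```

```bash
python3 - <<'E'
from h import *
np.set_printoptions(precision=4,suppress=True)
im=cv2.imread('pics/w4.png').astype(int);g=im.sum(2)/3
for cx,cy in((264,97),(357,97),(435,100)):
    m=np.zeros(g.shape,np.uint8);m[cy-27:cy+28,cx-28:cx+29]=(g<65)[cy-27:cy+28,cx-28:cx+29]
    m=cv2.morphologyEx(m,cv2.MORPH_OPEN,np.ones((5,5)))
    n,l,s,c=cv2.connectedComponentsWithStats(m);i=1+np.argmax(s[1:,4])
    cs,_=cv2.findContours((l==i).astype(np.uint8),0,2);(u,v),r=cv2.minEnclosingCircle(cs[0])
    h=atz('wrist',(u,v),.008)[:2];k=np.argmin([np.linalg.norm(h-m) for m in M])
    print((u,v,r),h,'off mark (x,y bar)',(h-M[k])@xa,(h-M[k])@ya)
a=cv2.imread('pics/w4.png');cv2.imwrite('pics/w4c.png',cv2.resize(a[30:260,0:480],(800,383),interpolation=cv2.INTER_CUBIC))
for n,z in(("socket_mouth",.05),("torch_tail",.1),("torch_stand",0),("torch_lens",.03),("torch",.08)):
  for d in tip_of('wrist',n)[:2]: print(n,np.round(d["at"],1),round(d["confidence"],2),atz('wrist',d["at"],z))
E
```

```text
(268.6652526855469, 97.27578735351562, 21.597299575805664) [ 0.4916 -0.0154] off mark (x,y bar) -6.128162097405802e-05 -0.00023413468823044317
(358.1666564941406, 97.38888549804688, 21.841983795166016) [ 0.4857 -0.1049] off mark (x,y bar) -0.0003689214924295491 5.748838838640068e-05
(439.12396240234375, 102.20661163330078, 20.854185104370117) [ 0.4799 -0.1915] off mark (x,y bar) -0.0007048322478509009 0.0032437381938719544
socket_mouth [ 75.7 175.1] 0.77 [0.4404 0.2161 0.05  ]
torch_tail [ 23.6 183.8] 0.8 [0.449  0.2596 0.1   ]
torch_stand [104.4 165.7] 0.76 [0.4383 0.2092 0.    ]
torch [ 60.6 172.1] 0.97 [0.4522 0.2095 0.08  ]
```

View pics/w4c.png

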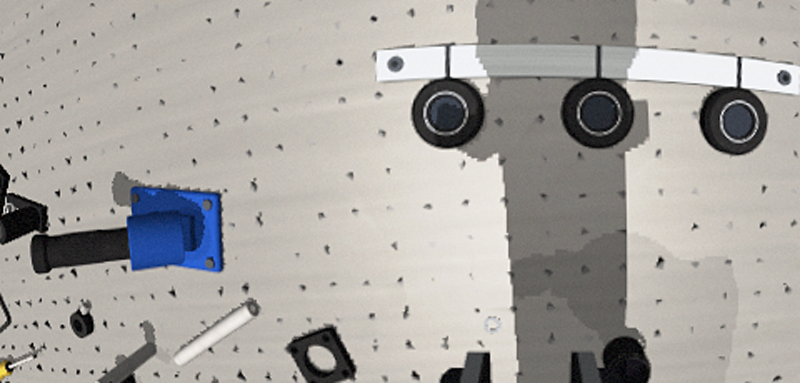

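The heads are against the bar, with all offsets at or below 3 mm. Next I'll triangulate the torch from the top, w1 and current wrist views, taking the yaw from the foot plate.

```bash
python3 - <<'E'
from h import *
np.set_printoptions(precision=4,suppress=True)
p=camera_params('wrist');K=np.array(p["K"]);T4=np.array(p["camera_from_world"])
def pose(pos,rot): 
    X=np.eye(4);X[:3,:3]=rot.as_matrix();X[:3,3]=pos;return X
CT=T4@pose(read_eef_pos(),R.from_quat(read_tcp_rot()))
T1=CT@np.linalg.inv(pose([.43,-.08,.30],down(np.pi-.06)))
print('w1 cam',-T1[:3,:3].T@T1[:3,3],'tool->cam',np.linalg.inv(CT)[:3,3])
def wray(T,px):
    d=np.linalg.inv(K)@[*px,1];r=np.hypot(*d[:2]);d=np.array([d[0]/r*np.sin(r),d[1]/r*np.sin(r),np.cos(r)])
    return -T[:3,:3].T@T[:3,3],T[:3,:3].T@d
def tri(rs):
    A=0;b=0
    for c,d in rs:
        d=d/np.linalg.norm(d);P=np.eye(3)-np.outer(d,d);A=A+P;b=b+P@c
    x=np.linalg.solve(A,b);return x,[np.linalg.norm((np.eye(3)-np.outer(d,d)/(d@d))@(x-c)) for c,d in rs]
z0=lambda cd,z:cd[0]+cd[1]*(z-cd[0][2])/cd[1][2]
c1=lambda u,v:((u+.5)/4-.5+440,(v+.5)/4-.5+100)
c4=lambda u,v:(u*.6,v*.6+30)
ct=lambda u,v:((u+.5)/3-.5+195,(v+.5)/3-.5+140)
A,B,C=[z0(wray(T1,c1(*q)),.008) for q in((177,125),(352,172),(145,277))]
print('foot w1',A,B,C,np.linalg.norm(B-A),np.linalg.norm(C-A),np.degrees(np.arctan2(*(B-A)[:2])))
A,B,C,D=[atz('wrist',c4(*q),.008) for q in((133,188),(222,193),(220,271),(133,270))]
print('foot w4',A,B,C,np.linalg.norm(B-A),np.linalg.norm(C-B),np.degrees(np.arctan2(*(A-B)[:2])))
F=[atz('top',ct(*q),.008) for q in((103,293),(182,305),(174,358),(93,345))];print('foot top',np.array(F),np.mean(F,0))
r=[wray(T1,c1(505,310)),wray(T4,c4(40,253)),ray('top',ct(50,320))]
print('tail',tri(r),tri(r[:2]),tri(r[1:]))
# barrel leaves socket
r=[wray(T1,c1(333,252)),wray(T4,c4(128,247)),ray('top',ct(125,327))]
print('exit',tri(r),tri(r[:2]),tri(r[1:]))
E
```

```text
w1 cam [ 0.348  -0.0747  0.4235] tool->cam [ 0.0821  0.0004 -0.1235]
foot w1 [0.402  0.1677 0.008 ] [0.4194 0.2553 0.008 ] [0.4599 0.1573 0.008 ] 0.08923002107444056 0.05883234818641631 11.201550879948558
foot w4 [0.4744 0.2394 0.008 ] [0.459  0.1514 0.008 ] [0.4027 0.1671 0.008 ] 0.08933155277882536 0.05841555830004965 9.90442976590704
foot top [[0.475  0.2443 0.008 ]
 [0.4609 0.16   0.008 ]
 [0.405  0.1688 0.008 ]
 [0.4201 0.255  0.008 ]] [0.4403 0.207  0.008 ]
tail (array([0.4517, 0.2772, 0.0879]), [np.float64(0.0032251252494242683), np.float64(0.0022988247841170717), np.float64(0.0018216060316067907)]) (array([0.4513, 0.266 , 0.0961]), [np.float64(0.0010692771120296095), np.float64(0.0010692771120296093)]) (array([0.45  , 0.2794, 0.0858]), [np.float64(0.0008165451291821755), np.float64(0.0008165451291823052)])
exit (array([0.4398, 0.2104, 0.0562]), [np.float64(0.0005883474465001847), np.float64(0.0014963426585592795), np.float64(0.001245866547836658)]) (array([0.4391, 0.2088, 0.058 ]), [np.float64(0.0008467657894769065), np.float64(0.0008467657894768445)]) (array([0.4397, 0.2105, 0.0555]), [np.float64(0.0013283347824468814), np.float64(0.0013283347824469241)])
```

```bash
cat >> h.py <<'E'
hd=np.array([np.sin(np.radians(10.3)),np.cos(np.radians(10.3)),0]);up=np.array([0,0,1.])
def tool(h,el,s): # torch tail dir: horizontal h raised by el; s: sign of tool y
    e=np.array([h[1],-h[0],0])*s;z=h*np.sin(el)-up*np.cos(el)
    return R.from_matrix(np.column_stack([np.cross(e,z),e,z]))
MOUTH=np.array([.440,.211,.05]);EL=np.radians(40)
G=MOUTH+.027*(hd*np.cos(EL)+up*np.sin(EL))
AX=(hd+up)*.7071
hb=np.array([*ya,0]);FIN=np.array([*(M[1]+.213*ya),.10])
E
python3 - <<'E'
from h import *
np.set_printoptions(precision=3,suppress=True)
for s in(1,-1):
  for nm,p,q in(('pre',G-.07*tool(hd,EL,s).as_matrix()[:,2],tool(hd,EL,s)),('G',G,tool(hd,EL,s)),('out',G+.05*AX,tool(hd,EL,s)),('up',G+.05*AX+.06*up,tool(hd,EL,s)),('fin',FIN,tool(hb,0,s))):
    j=inverse_kinematics(p,q.as_quat());print(s,nm,p,None if j is None else np.array(j))
a=cv2.imread('pics/top0.png');cv2.imwrite('pics/topg.png',cv2.resize(a[190:300,120:300],None,fx=4,fy=4,interpolation=cv2.INTER_CUBIC))
E
```

```text
1 pre [0.436 0.187 0.121] [-0.683  0.291  0.648  2.337 -1.282  0.896  0.773]
1 G [0.444 0.231 0.067] [-0.575  0.418  0.416  2.315 -1.474  0.804  0.893]
1 out [0.45  0.266 0.103] [-0.701  0.347  0.47   2.289 -1.413  0.779  0.734]
1 up [0.45  0.266 0.163] [-0.866  0.216  0.644  2.275 -1.236  0.807  0.527]
1 fin [0.499 0.108 0.1  ] [-0.407  0.321  0.129  2.052 -0.058  0.772 -0.305]
-1 pre [0.436 0.187 0.121] [-0.304  0.248  0.23   2.322 -1.196  0.793 -2.432]
-1 G [0.444 0.231 0.067] [-0.287  0.388  0.099  2.302 -1.391  0.691 -2.29 ]
-1 out [0.45  0.266 0.103] [-0.371  0.318  0.107  2.275 -1.324  0.672 -2.459]
-1 up [0.45  0.266 0.163] [-0.428  0.188  0.165  2.257 -1.151  0.722 -2.678]
-1 fin [0.499 0.108 0.1  ] [-1.321  0.872  1.373  2.086 -0.996  1.106 -2.65 ]
```

View pics/topg.png

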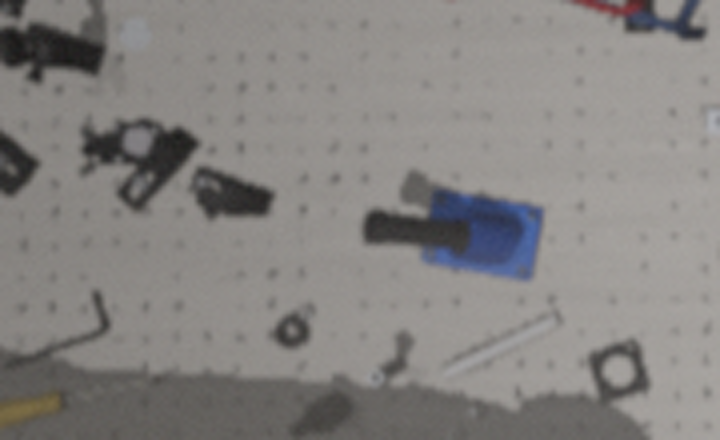

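The top crop shows the gear past the torch tail starting about 90 px in the crop (about 7 cm) beyond it, so the pull-out is clear. The stand geometry matches its given size, so I'll go to the pre-grasp, grip and verify.

```bash
python3 - <<'E'
from h import *
np.set_printoptions(precision=4,suppress=True)
q=tool(hd,EL,1);z=q.as_matrix()[:,2];f=read_ft_force
move_gripper(.065)
move_ptp(G-.08*z,q.as_quat());print(read_time_s(),read_qpos())
snap('wrist','w5.png')
for n in("torch_tail","socket_mouth"):
  for d in tip_of('wrist',n)[:1]: print(n,np.round(d["at"],1),round(d["confidence"],2),atz('wrist',d["at"],.0976 if n=="torch_tail" else .05))
for d in look_for('wrist','torch')[:1]: print(d, atz('wrist',d["at"],.075))
E
```

```text
35.375 [-0.6963  0.2718  0.6782  2.3375 -1.2521  0.9068  0.755 ]
torch_tail [319.9 134.9] 0.93 [0.4538 0.2758 0.0976]
socket_mouth [317.1 240. ] 0.81 [0.4408 0.2159 0.05  ]
{'at': [318.3, 191.5], 'confidence': 0.76} [0.4469 0.2442 0.075 ]
```

View pics/w5.png

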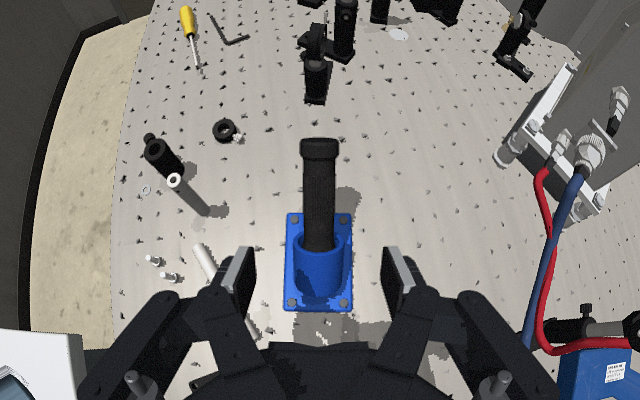

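The torch is centred between the fingers: tail at (319,140), mouth at about (318,240), axis aligned with the tool. Grip and draw it out.

```bash
python3 - <<'E'
from h import *
np.set_printoptions(precision=4,suppress=True)
q=tool(hd,EL,1);G2=G+.004*(hd*np.cos(EL)+up*np.sin(EL))
movel(G2,q.as_quat(),speed=.12);print('F',read_ft_force(),read_eef_pos()-G2)
move_gripper(.015,50);print('gap',read_finger_gap(),read_grasp_force(),'F',read_ft_force())
movel(G2+.05*AX,speed=.08);print('F',read_ft_force(),read_finger_gap())
movel(G2+.075*AX+.03*up,speed=.12);print('F',read_ft_force(),read_finger_gap(),read_time_s())
pause(.25)
movel([FIN[0],FIN[1]+.04,.15],tool(hb,0,1).as_quat(),speed=.12)
movel(FIN,speed=.1);print(read_finger_gap(),read_grasp_force(),read_eef_pos()-FIN,read_time_s())
snap('scene','s6.png');snap('top','t6.png');snap('wrist','w6.png')
a=cv2.imread('pics/t6.png')[190:290,200:400];b=cv2.imread('pics/s6.png')[150:290,200:400]
cv2.imwrite('pics/c6.png',np.vstack([cv2.resize(x,None,fx=2.4,fy=2.4,interpolation=cv2.INTER_CUBIC) for x in(a,b)]))
for c in('scene','top'):
  for n in('torch_lens','torch_tail'):
    for d in tip_of(c,n)[:1]: p=atz(c,d["at"],.10);print(c,n,np.round(d["at"],1),round(d["confidence"],2),p,'bar frame of mark1',(p[:2]-M[1])@xa,(p[:2]-M[1])@ya)
for d in tip_of('wrist','sensor0')[:3]: print(d['confidence'],atz('wrist',d["at"],0))
print(read_time_s())
E
```

```text
F [-0.0951 -0.1443  0.4019] [ 0.0003 -0.0005  0.0002]
gap 0.025101863487366784 49.576634019613266 F [-0.1392 -1.1025  2.8274]
F [ 0.2637 -0.824  -1.6508] 0.025148557501899885
F [-0.3207 -0.155  -1.6799] 0.025247147258572383 38.175
0.025341553130308322 49.128311052918434 [0.0004 0.0004 0.0003] 40.5833
scene torch_lens [269.  186.8] 0.73 [0.4982 0.0582 0.1   ] bar frame of mark1 0.001946519239574401 0.1636567964585062
scene torch_tail [256.2 168.2] 0.67 [0.5143 0.1836 0.1   ] bar frame of mark1 0.010146408857193874 0.28982201706454197
top torch_lens [291.6 224.3] 0.61 [0.5125 0.0365 0.1   ] bar frame of mark1 0.017596133678405713 0.14290110457810923
40.9833
```

View pics/c6.png

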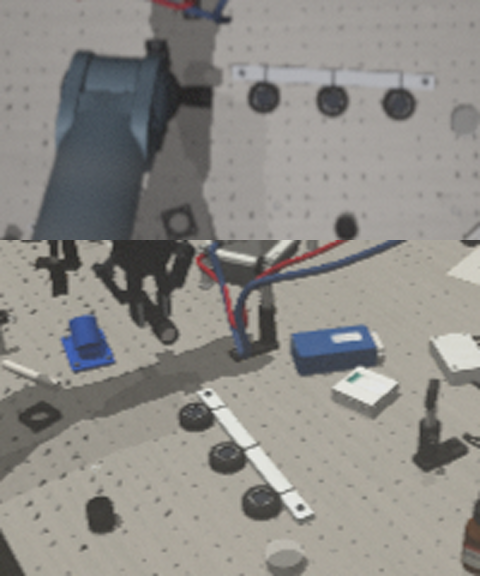

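The torch is in the fingers. Its lens shows at about (212,97) in the top crop and (168,333) in the scene crop. The row is unchanged at the three lines and the stand is empty. Next is a quick check of the lens height.

```bash
python3 - <<'E'
from h import *
np.set_printoptions(precision=4,suppress=True)
rs=[ray('scene',(270,188.5)),ray('top',(288.3,230.4))]
A=0;b=0
for c,d in rs:
    d=d/np.linalg.norm(d);P=np.eye(3)-np.outer(d,d);A=A+P;b=b+P@c
x=np.linalg.solve(A,b);print(x,(x[:2]-M[1])@xa,(x[:2]-M[1])@ya)
for c,d in rs: print(np.linalg.norm(np.cross(x-c,d/np.linalg.norm(d))))
E
```

```text
[0.4951 0.0462 0.1014] -0.00038738204429523434 0.1514844005673331
0.000512381503052121
0.0005123815030521489
```

```bash
python3 -c "
from h import *
print(np.abs(read_joint_vel()).max(),read_grasp_force(),read_time_s());print(sign_off())"
```

```text
0.0029256397863254213 49.128262773156166 40.9833
the job is handed in; nothing more can be done
None
```

The job is handed in at 41 s: the three heads stand against the bar within about 3 mm of their lines, and the torch is held level and in line with the row, lens facing it, 10 cm up and 15 cm from the middle mark; the judge's result was not shown.

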